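# Put the microscope objectives away in their seats

## Task

Put the four steel microscope objectives away: stand each one upright, flat on the floor inside the round grey seat of its own size, the smallest objective in the smallest seat and so on up to the largest in the largest. Set them down rather than dropping them, do not tip any over, and leave the two black-headed eyepieces standing where they are.

Things in the scene. Friction and masses are not known exactly. Their poses are not given: they have to be found in the camera images.
- objective_1_center (a point): The smallest microscope objective: a plain steel barrel with dark grooves, 22 mm in diameter and 54 mm tall, standing upright on the bench, nose up; straight-sided except the top 8 mm, which taper to the lens. Loose, about 80 g. The point is its centre, 27 mm above its underside; z is its axis, pointing to the nose.
- objective_2_center (a point): The second smallest microscope objective: a plain steel barrel with dark grooves, 28 mm in diameter and 64 mm tall, standing upright on the bench, nose up; straight-sided except the top 8 mm, which taper to the lens. Loose, about 130 g. The point is its centre, 32 mm above its underside; z is its axis, pointing to the nose.
- objective_3_center (a point): The second largest microscope objective: a plain steel barrel with dark grooves, 34 mm in diameter and 74 mm tall, standing upright on the bench, nose up; straight-sided except the top 8 mm, which taper to the lens. Loose, about 200 g. The point is its centre, 37 mm above its underside; z is its axis, pointing to the nose.
- objective_4_center (a point): The largest microscope objective: a plain steel barrel with dark grooves, 40 mm in diameter and 84 mm tall, standing upright on the bench, nose up; straight-sided except the top 8 mm, which taper to the lens. Loose, about 300 g. The point is its centre, 42 mm above its underside; z is its axis, pointing to the nose.
- seat_1: The smallest storage seat, for the smallest objective: a shallow round grey plastic dish fixed to the bench, 44 mm outside and 38 mm inside diameter, rim 8 mm above the bench, floor 3 mm above the bench. Origin: centre of its underside, on the bench; z up.
- seat_2: The second smallest storage seat, for the second smallest objective: a shallow round grey plastic dish fixed to the bench, 54 mm outside and 48 mm inside diameter, rim 8 mm above the bench, floor 3 mm above the bench. Origin: centre of its underside, on the bench; z up.
- seat_3: The second largest storage seat, for the second largest objective: a shallow round grey plastic dish fixed to the bench, 64 mm outside and 58 mm inside diameter, rim 8 mm above the bench, floor 3 mm above the bench. Origin: centre of its underside, on the bench; z up.
- seat_4: The largest storage seat, for the largest objective: a shallow round grey plastic dish fixed to the bench, 74 mm outside and 68 mm inside diameter, rim 8 mm above the bench, floor 3 mm above the bench. Origin: centre of its underside, on the bench; z up.
- eyepiece_1_center (a point): One of two alike eyepieces, not to be moved: a bright tube 23 mm in diameter with a wider black head (37 mm) on top, 56 mm tall, standing loose on the bench. The point is its centre, 28 mm above its underside; z is its axis.
- eyepiece_2_center (a point): One of two alike eyepieces, not to be moved: a bright tube 23 mm in diameter with a wider black head (37 mm) on top, 56 mm tall, standing loose on the bench. The point is its centre, 28 mm above its underside; z is its axis.

How it is judged:
By the outcome, as a careful person would: the job done as asked, in the order asked, and still so for the second after the job is handed in, with the robot touching nothing.
It also fails if it takes over 106 s, if anything falls off the work surface, if the arm or the gripper's body presses on something with over 40 N, if the wrist force passes 120 N, or if a joint passes its speed limit or range.

## Robot

A 7-joint arm with a two-finger parallel gripper is mounted at the origin on the work surface. World frame = base frame: x ahead of the robot, y to its left, z up, the work surface at z = 0. Lengths are in m, angles in rad, forces in N, time in s.
With the tool pointing down it reaches from about 0.425 to 0.925 m from the base axis. Payload 6.8 kg.
Tool frame: the origin (TCP) lies midway between the tips of the shut fingers; the grasp point (between the pads) lies r.grasp_offset behind it (r.grasp_offset is the distance from the TCP to the grasp point, in m); z points along the fingers, y is the direction in which the jaws open and shut (so a half turn about z gives the same grasp; the last joint's range is limited). The gripper opens to 85 mm and grips with 20 to 120 N. Pads are 22 mm wide; open, the fingers measure 114 mm over their backs; the gripper's body (76 mm by 85 mm) begins 54 mm behind the grasp point. The pads swing forward as they close: fully open they stand 13 mm farther back than shut.
Start: joints at [-1.31, 0.477, 0.022, 1.555, -0.011, 1.109, -0.083], TCP at [0.243, 0.63, 0.231] pointing down, gripper open.
Joint ranges: [-2.96, 2.96], [-0.34, 2.1], [-1.41, 1.46], [0.24, 2.44], [-1.37, 4.51], [0.17, 1.92], [-2.96, 2.96]. Speed limits (rad/s): [2.39, 2.39, 3.14, 3.14, 3.14, 3.14, 3.14].

## Interface

Orientations are given as a rotation vector (axis times angle).
In Python, from bench import r gives the robot as it stands. The module is installed in compiled form; this text tells all that it offers.
- The arm moves only by the tool send_rows, never from a script. Its argument "moves" is one flat list of numbers, 4 for each row, row after row: the shift along the tool's x, y, z in mm, then the turn about the tool's z in degrees. A call has 1 to 8 rows; each row is the pose to reach, as a shift and turn from the pose commanded when the call began, along the tool's axes at that moment; what a row does not reach only later rows make up. A row lasts 1/8 s, in which the tool goes at most 62.5 mm and 10.7 degrees, less where a joint would pass 70% of its speed; a pose out of reach is approached as far as the arm can. A call with a gripper value outside its range is refused whole. "hand" is the closure, from 0 (fully open) to 1 (shut), set as the call begins (left out, the last holds). The fingers move at their own pace and stop on an object; "newtons" is the grip in N (left out, the last holds). Time passes only in rows, so rows that repeat a pose let the fingers close. It gives the time, the measured TCP pose, the force and the opening at its end, in the units of the state.
- r.get_obs(): the state, without advancing time (a new reading comes with each control period).
- r.grab_frame(name): name is "side" or "top"; returns a dict with "img" (400x640x3 uint8, red, green, blue), "mtx" (3x3 intrinsics, pixels), "world_to_cam" (4x4, takes a point from world to camera coordinates). Camera axes: x right, y up, looking along -z (the intrinsics and any distortion apply to the point x, -y, -z); pixel columns grow to the right and rows downward; lengths in m; the calibration is good to about 2 mm. A picture is of the moment at which its call begins. There is no depth.
- r.hand_in(): hands the job in, once; it reports no verdict.
The state is a dict: "clock": time; "joints": joint angles; "qvel": joint speeds; "tau": joint torques, N m; "tcp_pos": TCP position; "orientation": TCP orientation; "contact_force": force on the tool from outside, world axes, zero at the start; "moment": the same for the moment, N m; "grip_width": finger opening in m.
Only numpy, scipy, OpenCV 4.12 (cv2) and the standard library are available. Lean on these libraries where they do the work, as an engineer would, in place of code of your own. Each camera call takes 0.05 s, during which the arm holds its last target.

## Working session

There is one attempt and no reset: what is moved stays moved. The work goes in short steps, Python scripts to look and compute and a tool call to move; the robot and the scene stay as the last step left them, time stands still between calls to the robot, and variables do not carry over. Pictures are saved under pics/ and viewed, and the job is handed in when it is done.

Besides the shell and the picture viewer there is one more tool, called after "Call:" by a JSON object that holds its "api" and its "payload", one argument or row to a line. send_rows: Moves the arm, as the interface text tells. Its arguments: {"type":"object","properties":{"moves":{"type":"array"},"hand":{"type":"number"},"newtons":{"type":"number"}},"required":["moves"]}

```bash
mkdir -p pics
python3 - <<'E'
from bench import r
import cv2,numpy as np
print(r.get_obs(), r.grasp_offset)
for n in("top","side"):
    f=r.grab_frame(n); cv2.imwrite(f"pics/{n}0.png",f["img"][:,:,::-1]); np.savez(f"{n}0.npz",**f)
    print(n,f["mtx"],f["world_to_cam"],f.keys())
E
```

```text
{'clock': 0.0, 'joints': array([-1.31010951,  0.47780867,  0.02235175,  1.55647097, -0.01147873,
        1.10932308, -0.08305397]), 'qvel': array([-0.00083121, -0.00096462, -0.00071267,  0.00143827,  0.00075457,
        0.00162892,  0.00041981]), 'tau': array([-4.58142003e-04, -5.96446145e+01,  1.60819240e+00, -2.81199700e+01,
        1.25498255e-02,  9.34605167e-03,  9.61676221e-06]), 'tcp_pos': array([0.24313501, 0.62903619, 0.23031199]), 'orientation': array([-5.75876054e-01, -3.08817481e+00,  2.94184812e-03]), 'contact_force': array([-0.42704453,  0.44554234, -0.15233747]), 'moment': array([-0.01693222,  0.02492865, -0.0043224 ]), 'grip_width': 0.08554593642915499} 0.0187
top [[401.05888972   0.         319.24042186]
 [  0.         401.05888972 199.34894065]
 [  0.           0.           1.        ]] [[-0.15509463 -0.98789748  0.00205781  0.05733937]
 [ 0.96803955 -0.15156081  0.19982182 -0.51584082]
 [-0.19709158  0.03298333  0.97983009 -0.88616123]
 [ 0.          0.          0.          1.        ]] dict_keys(['img', 'mtx', 'world_to_cam'])
side [[404.64684294   0.         314.66290119]
 [  0.         404.64684294 192.55171282]
 [  0.           0.           1.        ]] [[ 0.91097098 -0.41233321  0.01063973 -0.49430028]
 [ 0.20292616  0.47048548  0.85875747 -0.1693103 ]
 [-0.35910006 -0.78014405  0.51227181 -0.86800722]
 [ 0.          0.          0.          1.        ]] dict_keys(['img', 'mtx', 'world_to_cam'])
```

View pics/top0.png

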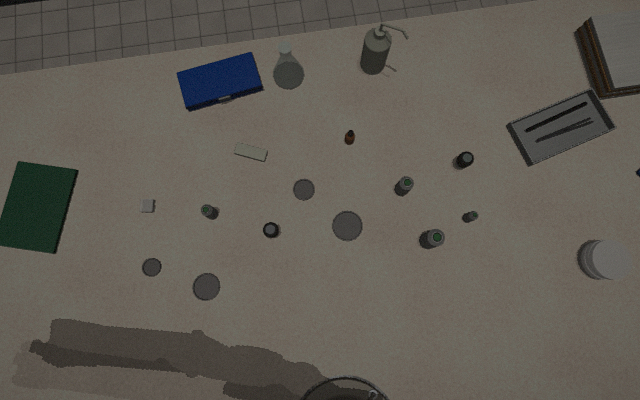

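View pics/side0.png

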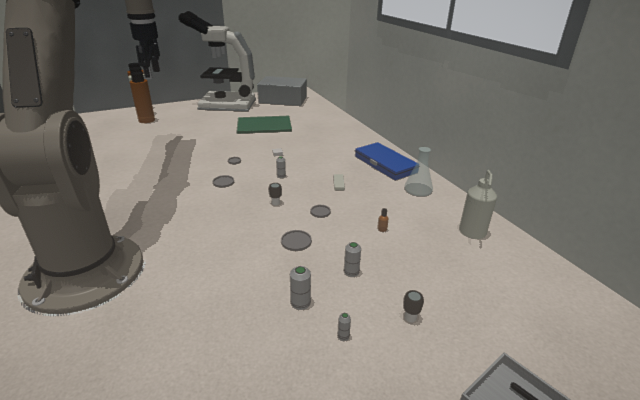

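The top view shows seats near (152,267), (206,287), (304,189) and (347,226). The objectives are near (207,211), (404,186), (432,239) and (471,216), and the eyepieces near (465,159) and (271,230). I'll zoom in to measure.

Run:
```python
import cv2,numpy as np
for n,boxes in (("top",[(130,160,160,140),(280,160,120,90),(385,140,110,110)]),("side",[(200,140,150,110),(270,190,180,160)])):
    im=cv2.imread(f"pics/{n}0.png")
    for i,(x,y,w,h) in enumerate(boxes):
        s=min(800//w,600//h); c=np.clip(im[y:y+h,x:x+w].astype(float)*(1.8 if n=="top" else 1.2),0,255).astype(np.uint8)
        cv2.imwrite(f"pics/{n}_z{i}.png",cv2.resize(c,None,fx=s,fy=s,interpolation=cv2.INTER_CUBIC)); print(n,i,s)
```

```text
top 0 4
top 1 6
top 2 5
side 0 5
side 1 3
```

View pics/top_z0.png

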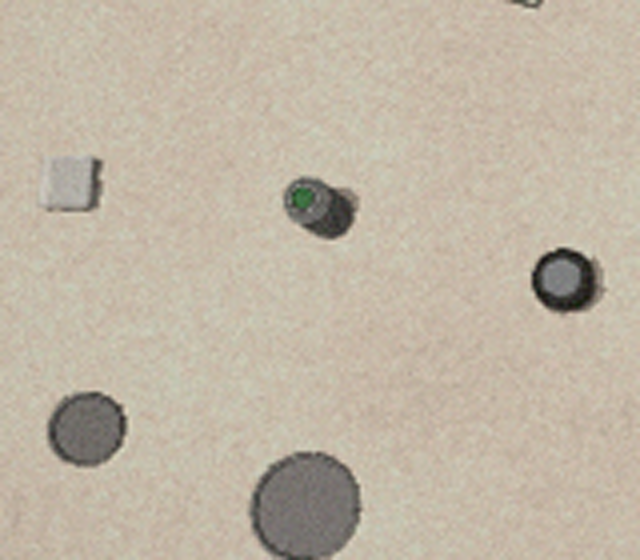

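View pics/top_z2.png

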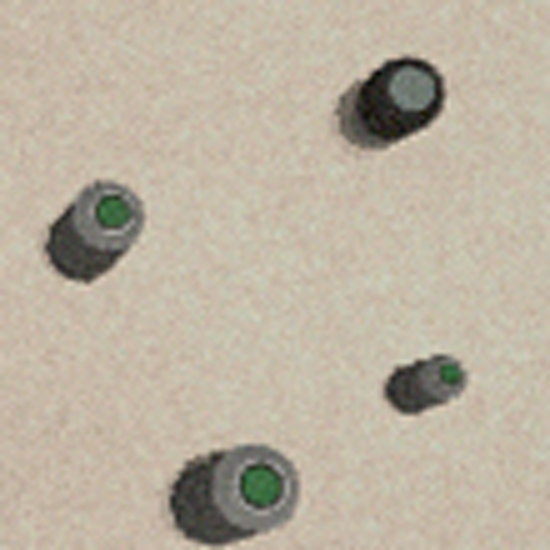

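View pics/side_z1.png

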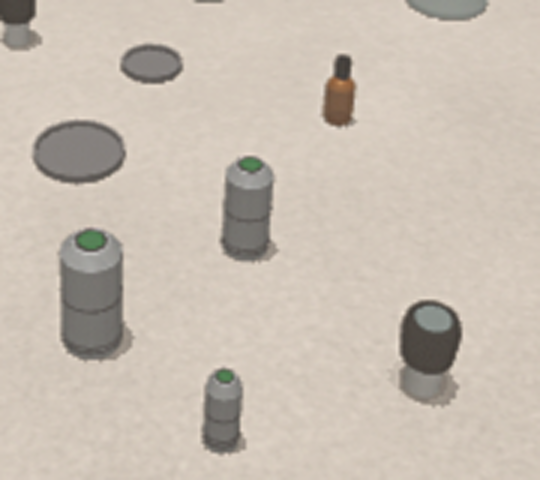

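Green lenses sit on each nose: the left objective is size 2 and the right group is 3, 4 and 1. I'll use the green centroids (known height) and the seat blob centroids (rim height) in both views, with a least-squares fit.

```bash
cat > h.py <<'E'
import cv2,numpy as np
from scipy.optimize import least_squares
def proj(f,P):
    P=np.atleast_2d(P); c=P@f["world_to_cam"][:3,:3].T+f["world_to_cam"][:3,3]
    p=np.c_[c[:,0],-c[:,1],-c[:,2]]@f["mtx"].T
    return p[:,:2]/p[:,2:]
def xy(f,uv,z):
    return least_squares(lambda q:proj(f,[q[0],q[1],z])[0]-uv,[.65,0]).x
def blobs(mask,amin,gray=None):
    n,l,s,c=cv2.connectedComponentsWithStats(mask.astype(np.uint8))
    return [(c[i],s[i,4],s[i,2:4]) for i in range(1,n) if s[i,4]>=amin]
def green(im):
    a=im.astype(int); return (a[...,1]>a[...,0]+15)&(a[...,1]>a[...,2]+8)
E
python3 - <<'E'
from h import *
F={n:dict(np.load(n+"0.npz")) for n in("top","side")}
H=[.054,.064,.074,.084]
for n,f in F.items():
    print(n)
    a=f["img"].astype(float); m=green(f["img"])
    for c,ar,wh in blobs(m,4):
        if ar<300: print(" green",c.round(1),ar,wh,[tuple(xy(f,c,h).round(4)) for h in H])
    med=cv2.GaussianBlur(f["img"],(0,0),1).astype(float)
    sat=med.max(2)-med.min(2); br=med.mean(2)
    th=80 if n=="top" else 130
    for c,ar,wh in blobs((br<th),60):
        if ar<2500 and c[1]>120: print(" dark",c.round(1),ar,wh,xy(f,c,.008).round(4))
E
```

```text
top
 green [407.1 182. ] 24 [6 5] [(np.float64(0.5273), np.float64(-0.2342)), (np.float64(0.5252), np.float64(-0.2316)), (np.float64(0.5231), np.float64(-0.2289)), (np.float64(0.5209), np.float64(-0.2263))]
 green [205.2 209. ] 19 [5 5] [(np.float64(0.5365), np.float64(0.2419)), (np.float64(0.5342), np.float64(0.2393)), (np.float64(0.532), np.float64(0.2368)), (np.float64(0.5298), np.float64(0.2342))]
 green [474.7 214.1] 9 [4 3] [(np.float64(0.4278), np.float64(-0.3738)), (np.float64(0.4268), np.float64(-0.3696)), (np.float64(0.4258), np.float64(-0.3655)), (np.float64(0.4248), np.float64(-0.3613))]
 green [436.7 236.9] 41 [7 7] [(np.float64(0.3898), np.float64(-0.2756)), (np.float64(0.3892), np.float64(-0.2725)), (np.float64(0.3886), np.float64(-0.2694)), (np.float64(0.3879), np.float64(-0.2663))]
 dark [349.2 137.3] 134 [11 15] [ 0.674  -0.1246]
 dark [462.9 160.2] 308 [22 19] [ 0.5706 -0.3954]
 dark [403.  186.1] 287 [21 21] [ 0.5283 -0.2343]
 dark [303.4 189.1] 374 [22 22] [0.5588 0.0099]
 dark [209.7 211.5] 211 [18 16] [0.5387 0.2435]
 dark [346.9 225.5] 725 [31 30] [ 0.4533 -0.
[... 892 characters left out ...]
oat64(-0.3988))]
 dark [263.4 124.4] 898 [56 18] [0.6152 0.65  ]
 dark [386.9 161. ] 1414 [65 39] [0.8848 0.1828]
 dark [280.5 165.7] 215 [13 26] [0.5535 0.2881]
 dark [234.  160.3] 86 [13  8] [0.428  0.3835]
 dark [222.9 181.1] 219 [21 13] [0.3626 0.2607]
 dark [275.1 193.4] 265 [15 23] [0.4803 0.1327]
 dark [417.9 189.3] 288 [27 14] [ 0.8659 -0.0085]
 dark [320.1 210.9] 219 [21 13] [0.5588 0.0013]
 dark [382.9 220.8] 203 [12 24] [ 0.6863 -0.1035]
 dark [295.9 240.3] 524 [31 22] [ 0.4531 -0.0899]
 dark [352.1 260.1] 516 [18 35] [ 0.5404 -0.2061]
 dark [300.5 289.2] 816 [24 44] [ 0.401 -0.243]
 dark [412.5 306.6] 603 [21 35] [ 0.581  -0.3733]
 dark [343.8 327.2] 328 [14 28] [ 0.436  -0.3639]
```

The objectives agree to about 2 mm between views, but the seats disagree by about 9 mm in y. The likely cause is the outer wall being included in the side blob. I'll overlay predicted outlines to check.

```bash
cat > ov.py <<'E'
from h import *
t=np.linspace(0,2*np.pi,60)
def circ(x,y,z,R): return np.c_[x+R*np.cos(t),y+R*np.sin(t),0*t+z]
def ov(f,box,s,items,out,g=1.5):
    x,y,w,h=box; c=np.clip(f["img"][y:y+h,x:x+w,::-1].astype(float)*g,0,255).astype(np.uint8)
    c=cv2.resize(c,None,fx=s,fy=s,interpolation=cv2.INTER_CUBIC)
    for P,col in items:
        p=(proj(f,P)-[x,y]+.5)*s-.5
        cv2.polylines(c,[p.round().astype(int)],False,col,1)
    cv2.imwrite(out,c)
    return c
E
python3 - <<'E'
from ov import *
F={n:dict(np.load(n+"0.npz")) for n in("top","side")}
seats=[(.428,.3935,.022),(.5588,.0099,.027),(.3626,.2705,.032),(.4533,-.0809,.037)]
for dn,dy in(("A",0),("B",-.005)):
  for n,b in(("top",[(135,250,34,34),(285,170,38,38),(187,268,38,38),(326,205,42,42)]),("side",[(218,146,34,34),(301,192,38,38),(204,162,38,38),(275,218,42,42)])):
    cs=[]
    for (x,y,R),bb in zip(seats,b):
        it=[(circ(x,y+dy,.008,R),(0,0,255)),(circ(x,y+dy,0,R),(255,0,0)),(circ(x,y+dy,.003,R-.003),(0,255,0))]
        c=ov(F[n],bb,7,it,"/tmp/a.png"); cs.append(cv2.copyMakeBorder(c,0,294-c.shape[0],0,294-c.shape[1],0))
    cv2.imwrite(f"pics/ov_{n}_{dn}.png",np.vstack([np.hstack(cs[:2]),np.hstack(cs[2:])]))
E
cd pics; python3 -c "
import cv2,numpy as np
for d in 'AB':
    a=np.hstack([cv2.imread(f'ov_{n}_{d}.png') for n in('top','side')]); cv2.imwrite(f'ovs_{d}.png',cv2.resize(a,(800,400),interpolation=cv2.INTER_AREA))"
```

```text
(no output)
```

View pics/ov_top_B.png

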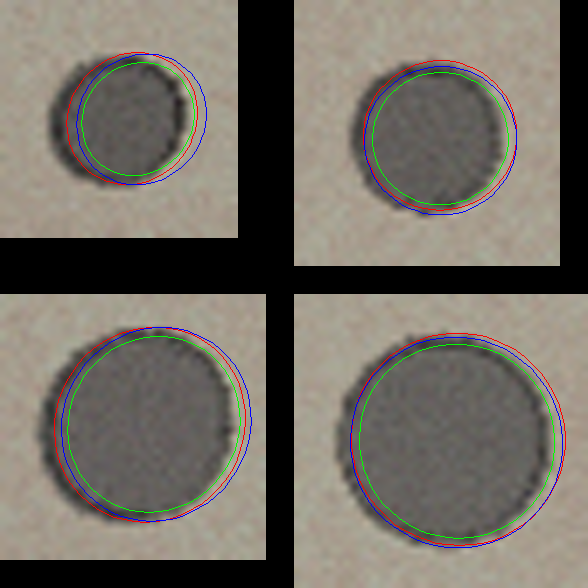

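View pics/ov_side_B.png

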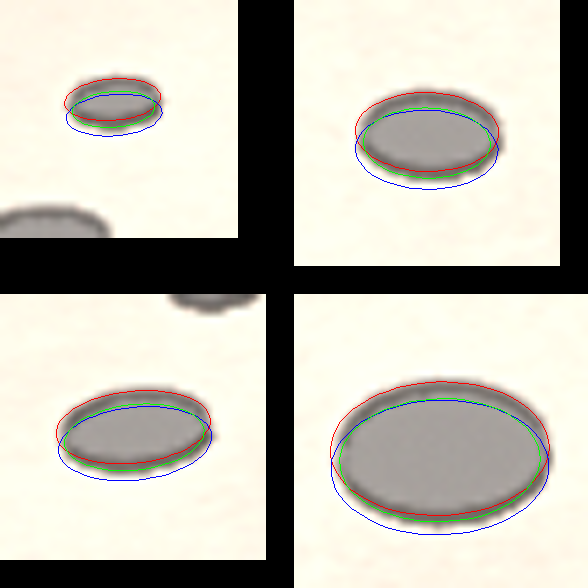

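View pics/ovs_A.png

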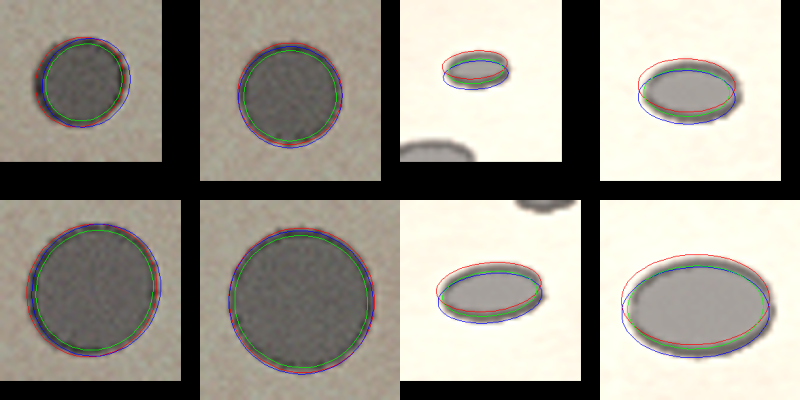

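Run:
```python
from ov import *
F={n:dict(np.load(n+"0.npz")) for n in("top","side")}
O=[(.4285,-.3745,.011,.054),(.534,.239,.014,.064),(.524,-.2295,.017,.074),(.389,-.267,.020,.084)]
B={"top":[(455,200,38,30),(192,195,36,36),(388,168,38,36),(412,220,42,38)],"side":[(328,300,34,46),(264,145,34,46),(334,232,38,48),(280,255,42,58)]}
for n in B:
    cs=[]
    for (x,y,R,h),bb in zip(O,B[n]):
        it=[(circ(x,y,h-.008,R),(0,0,255)),(circ(x,y,0,R),(255,0,0)),(circ(x,y,h,.004),(0,255,255))]
        c=ov(F[n],bb,7 if n=="top" else 6,it,"/tmp/a.png",1.8 if n=="top" else 1.1); cs.append(cv2.copyMakeBorder(c,0,350-c.shape[0],0,294-c.shape[1],0))
    cv2.imwrite(f"/tmp/o_{n}.png",np.hstack(cs))
cv2.imwrite("pics/ovo.png",cv2.resize(np.vstack([cv2.imread(f"/tmp/o_{n}.png") for n in B]),(800,476),interpolation=cv2.INTER_AREA))
```

```text
(no output)
```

View pics/ovo.png

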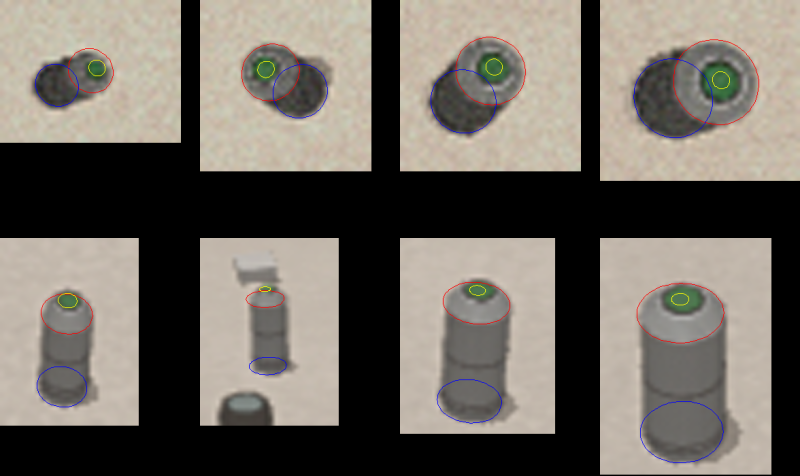

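The side-view bench points sit about 1 px low. Averaging both views puts the seats about 2 mm below the top-only y values, well inside the 8 to 14 mm clearances. The objectives overlay well. I'll keep the jaws along world x throughout, and place in the order 1, 2, 3, 4.

```bash
cat > go.py <<'E'
import sys,numpy as np
from scipy.spatial.transform import Rotation as Ro
from bench import r
o=r.get_obs(); R=Ro.from_rotvec(o["orientation"]).as_matrix(); p=o["tcp_pos"]
print("t",round(o["clock"],2),"p",p.round(4),"F",o["contact_force"].round(1),"w",round(o["grip_width"],4),"tilt",R[:2,2].round(3))
ya=np.degrees(np.arctan2(R[1,1],R[0,1])); turn=(ya-0+90)%180-90  # tool z down: +turn lowers world yaw
print("jaw yaw",ya.round(1),"turn",turn.round(1),"j",o["joints"].round(2))
T={"O1":(.4285,-.3745),"O2":(.534,.239),"O3":(.524,-.2295),"O4":(.389,-.267),
"S1":(.428,.3915),"S2":(.559,.008),"S3":(.3626,.2685),"S4":(.4533,-.083)}
for a in sys.argv[1:]:
    k,z=a.split("@"); xy=T[k] if k in T else tuple(map(float,k.split(",")))
    d=np.array([*xy,float(z)])-p
    print(a,"shift mm",(R.T@d*1e3).round(1))
E
python3 go.py .55,.2@.22 O1@.19
```

```text
t 0.1 p [0.2432 0.6291 0.2304] F [ 0.5  0.1 -0.3] w 0.0854 tilt [-0.    -0.002]
jaw yaw 68.9 turn 68.9 j [-1.31  0.48  0.02  1.56 -0.01  1.11 -0.08]
.55,.2@.22 shift mm [-440.9 -289.6   10.9]
O1@.19 shift mm [-534.7 -869.3   41.9]
```

Call:
{"api": "send_rows", "payload": {
  "moves": [-440,-290,10,69,-440,-290,10,69,-440,-290,10,69,-440,-290,10,69,-440,-290,10,69,-440,-290,10,69,-440,-290,10,69,-440,-290,10,69],
  "hand": 0
}}

```text
clock: 1.1
tcp_pos: [0.5341, 0.2209, 0.2216]
orientation: [-2.224, -2.218, 0.0]
contact_force: [0.2, 0.1, 0.0]
grip_width: 0.0853
```

```bash
python3 go.py .55,-.15@.2 O1@.19
```

```text
t 1.1 p [0.5341 0.2209 0.2216] F [0.2 0.1 0. ] w 0.0853 tilt [-0. -0.]
jaw yaw -0.2 turn -0.2 j [-0.83  0.34  0.42  1.83 -0.16  1.01 -0.35]
.55,-.15@.2 shift mm [-370.9   16.9   21.6]
O1@.19 shift mm [-595.7 -104.    31.7]
```

Call:
{"api": "send_rows", "payload": {
  "moves": [-370,0,30,0,-370,0,30,0,-370,0,30,0,-370,0,30,0,-370,0,30,0,-595,-104,30,0,-595,-104,30,0,-595,-104,30,0]
}}

```text
clock: 2.1
tcp_pos: [0.4668, -0.2663, 0.1934]
orientation: [-2.223, -2.219, -0.0]
contact_force: [0.2, -1.2, -0.4]
grip_width: 0.0857
```

```bash
python3 go.py O1@.1 O1@.013
```

```text
t 2.1 p [ 0.4668 -0.2663  0.1934] F [ 0.2 -1.2 -0.4] w 0.0857 tilt [-0.  0.]
jaw yaw -0.1 turn -0.1 j [-0.07  0.33  0.59  1.95 -0.23  0.92  0.62]
O1@.1 shift mm [-108.2  -38.1   93.4]
O1@.013 shift mm [-108.3  -38.1  180.4]
```

Call:
{"api": "send_rows", "payload": {
  "moves": [-60,-20,0,0,-108,-38,0,0,-108,-38,20,0,-108,-38,60,0,-108,-38,90,0,-108,-38,90,0,-108,-38,90,0]
}}

```text
clock: 2.98
tcp_pos: [0.4299, -0.3732, 0.1045]
orientation: [2.223, 2.218, 0.0]
contact_force: [0.4, -0.2, 0.4]
grip_width: 0.0857
```

```bash
python3 go.py O1@.1 O1@.013
python3 - <<'E'
from ov import *
from bench import r
for n,b in(("top",(420,170,100,90)),("side",(290,210,100,140))):
    f=r.grab_frame(n); x,y,w,h=b
    c=f["img"][y:y+h,x:x+w,::-1]; cv2.imwrite(f"/tmp/{n}.png",cv2.resize(c,None,fx=4,fy=4,interpolation=cv2.INTER_CUBIC))
a,b=cv2.imread("/tmp/top.png"),cv2.imread("/tmp/side.png")
cv2.imwrite("pics/o1pre.png",np.hstack([cv2.copyMakeBorder(a,0,200,0,0,0),b]))
E
```

```text
t 2.98 p [ 0.4299 -0.3732  0.1045] F [ 0.4 -0.2  0.4] w 0.0857 tilt [ 0.001 -0.001]
jaw yaw -0.1 turn -0.1 j [ 0.2   0.51  0.54  1.95 -0.36  0.78  0.94]
O1@.1 shift mm [-1.3 -1.4  4.5]
O1@.013 shift mm [-1.2 -1.5 91.5]
```

View pics/o1pre.png

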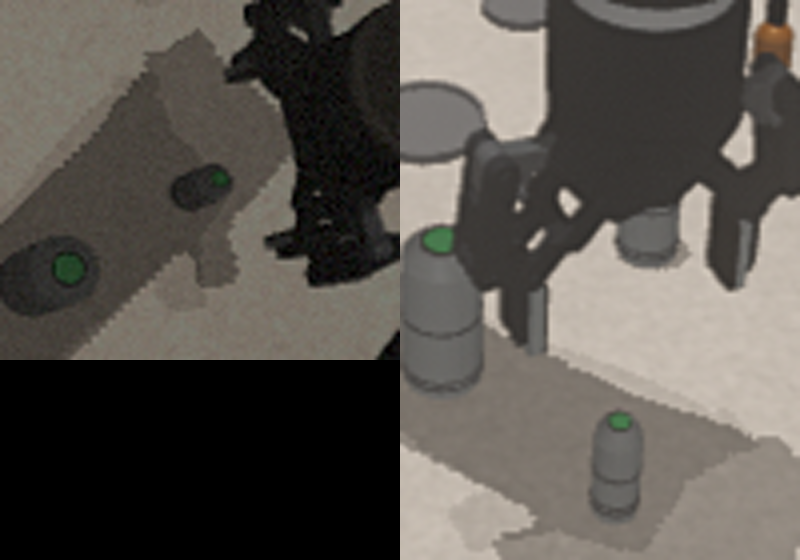

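The fingers straddle objective 1 in the side view, with tips near side pixel (349,289). I'll check that against the projection.

Run:
```python
from h import *
f=dict(np.load("side0.npz"))
print(proj(f,[[.4299,-.3732,.1175],[.4299,-.3732,.1045],[.4299+.043,-.3732,.1175],[.4299-.043,-.3732,.1175]]))
```

```text
[[346.29635373 287.07598878]
 [345.90291636 292.81291574]
 [368.67453787 279.8064008 ]
 [322.86402802 294.6880163 ]]
```

Agrees within about 2 px. Descending to grasp.

Call:
{"api": "send_rows", "payload": {
  "moves": [-1,-1,25,0,-1,-1,50,0,-1,-1,70,0,-1,-1,85,0,-1,-1,91,0,-1,-1,91,0,-1,-1,91,0]
}}

```text
clock: 3.95
tcp_pos: [0.4289, -0.3741, 0.0132]
orientation: [2.223, 2.218, 0.0]
contact_force: [-0.3, -1.2, 0.3]
grip_width: 0.0853
```

Call:
{"api": "send_rows", "payload": {
  "moves": [0,0,0,0,0,0,0,0,0,0,0,0,0,0,0,0,0,0,0,0,0,0,0,0,0,0,0,0,0,0,0,0],
  "hand": 1,
  "newtons": 40
}}

```text
clock: 4.95
tcp_pos: [0.4287, -0.3737, 0.0128]
orientation: [2.224, 2.219, 0.0]
contact_force: [-0.4, 1.6, 4.8]
grip_width: 0.0209
```

```bash
python3 go.py O1@.17 S1@.17
```

```text
t 4.95 p [ 0.4287 -0.3737  0.0128] F [-0.4  1.6  4.8] w 0.0209 tilt [0. 0.]
jaw yaw -0.1 turn -0.1 j [ 0.28  0.65  0.44  1.98 -0.46  0.61  1.02]
O1@.17 shift mm [-8.000e-01 -1.000e-01 -1.572e+02]
S1@.17 shift mm [ 765.2   -2.4 -157.2]
```

Call:
{"api": "send_rows", "payload": {
  "moves": [0,0,-10,0,0,0,-40,0,0,0,-90,0,0,0,-130,0,0,0,-160,0,50,60,-160,0,110,90,-160,0,170,110,-160,0]
}}

```text
clock: 5.95
tcp_pos: [0.533, -0.2206, 0.173]
orientation: [2.224, 2.218, 0.0]
contact_force: [0.3, 0.7, -0.2]
grip_width: 0.0211
```

```bash
python3 go.py S1@.17
```

```text
t 5.95 p [ 0.533  -0.2206  0.173 ] F [ 0.3  0.7 -0.2] w 0.0211 tilt [ 0.001 -0.001]
jaw yaw -0.2 turn -0.2 j [-0.16  0.42  0.57  1.88 -0.29  0.91  0.55]
S1@.17 shift mm [ 611.9 -106.6    2.5]
```

Call:
{"api": "send_rows", "payload": {
  "moves": [60,0,0,0,120,0,0,0,180,0,0,0,240,0,0,0,300,0,0,0,360,0,0,0,420,0,0,0,470,-20,0,0]
}}

```text
clock: 6.95
tcp_pos: [0.5132, 0.2504, 0.1729]
orientation: [2.223, 2.219, 0.002]
contact_force: [0.2, 0.6, 0.2]
grip_width: 0.0208
```

```bash
python3 go.py S1@.17
```

```text
t 6.95 p [0.5132 0.2504 0.1729] F [0.2 0.6 0.2] w 0.0208 tilt [0.001 0.   ]
jaw yaw -0.1 turn -0.1 j [-0.93  0.4   0.48  1.89 -0.23  0.9  -0.35]
S1@.17 shift mm [140.9 -85.4   2.8]
```

Call:
{"api": "send_rows", "payload": {
  "moves": [50,-30,0,0,100,-60,0,0,141,-85,0,0,141,-85,40,0,141,-85,80,0,141,-85,110,0,141,-85,110,0]
}}

```text
clock: 7.82
tcp_pos: [0.4268, 0.3876, 0.0608]
orientation: [2.224, 2.218, -0.008]
contact_force: [0.7, -0.2, -0.3]
grip_width: 0.021
```

```bash
cat > look.py <<'E'
import sys
from ov import *
from bench import r
# look.py out s topbox sidebox
out,s=sys.argv[1],int(sys.argv[2]); cs=[]
for n,b in(("top",sys.argv[3]),("side",sys.argv[4])):
    f=r.grab_frame(n); np.savez(n+"_last.npz",**f); x,y,w,h=map(int,b.split(","))
    cs.append(cv2.resize(np.clip(f["img"][y:y+h,x:x+w,::-1]*(1.5 if n=="top" else 1.),0,255).astype(np.uint8),None,fx=s,fy=s,interpolation=cv2.INTER_CUBIC))
H=max(c.shape[0] for c in cs)
cv2.imwrite(f"pics/{out}.png",np.hstack([cv2.copyMakeBorder(c,0,H-c.shape[0],0,0,0) for c in cs]))
E
python3 go.py S1@.0158; python3 look.py s1pre 5 110,230,80,80 195,110,80,80
```

```text
t 7.83 p [0.4268 0.3876 0.0608] F [ 0.7 -0.2 -0.3] w 0.021 tilt [-0.003 -0.004]
jaw yaw -0.1 turn -0.1 j [-1.13  0.56  0.37  1.94 -0.3   0.7  -0.58]
S1@.0158 shift mm [ 4.   1.3 45. ]
```

View pics/s1pre.png

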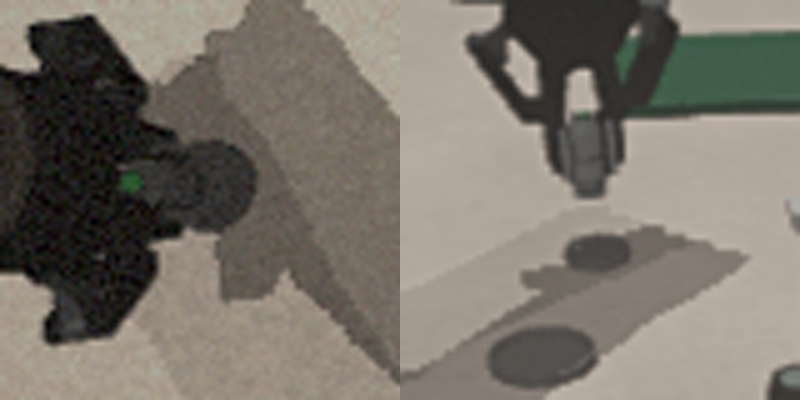

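Run:
```python
from h import *
for n in("side","top"):
    f=dict(np.load(n+"_last.npz")); print(n,proj(f,[[.4268,.3876,.048],[.4280,.3915,.003],[.4268,.3876,.102],[.428,.3915,.057]]).round(1))
```

```text
side [[232.2 148.7]
 [233.5 160.7]
 [230.6 133. ]
 [232.  145.6]]
top [[146.7 266.2]
 [153.  266.7]
 [136.1 265.3]
 [143.3 265.8]]
```

The predicted floor centre matches the observed seat centre in both views, at side (234.6,160.4) and top (151.6,267). Lowering.

Call:
{"api": "send_rows", "payload": {
  "moves": [4,1,10,0,4,1,25,0,4,1,35,0,4,1,40,0,4,1,42,0,4,1,43,0,4,1,44,0,4,1,44,0]
}}

```text
clock: 8.93
tcp_pos: [0.4293, 0.3932, 0.0188]
orientation: [-2.224, -2.219, -0.0]
contact_force: [0.3, 1.0, -1.0]
grip_width: 0.0211
```

```bash
python3 go.py S1@.0158
```

```text
t 8.93 p [0.4293 0.3932 0.0188] F [ 0.3  1.  -1. ] w 0.0211 tilt [0. 0.]
jaw yaw -0.1 turn -0.1 j [-1.1   0.63  0.33  1.94 -0.34  0.62 -0.55]
S1@.0158 shift mm [-1.7 -1.3  3. ]
```

Call:
{"api": "send_rows", "payload": {
  "moves": [-1,-1,1,0,-1,-1,2,0,-1,-1,3,0,-1,-1,3,0]
}}

```text
clock: 9.43
tcp_pos: [0.4282, 0.3921, 0.0158]
orientation: [-2.224, -2.219, 0.0]
contact_force: [-1.7, -0.6, 3.1]
grip_width: 0.0209
```

Contact at +3 N, at the expected height. Releasing and rising.

Call:
{"api": "send_rows", "payload": {
  "moves": [0,0,0,0,0,0,0,0,0,0,0,0,0,0,0,0,0,0,0,0,0,0,0,0,0,0,0,0],
  "hand": 0
}}

```text
clock: 10.3
tcp_pos: [0.4282, 0.3922, 0.0156]
orientation: [-2.224, -2.219, -0.0]
contact_force: [-0.4, 0.5, 1.0]
grip_width: 0.0851
```

Call:
{"api": "send_rows", "payload": {
  "moves": [0,0,-15,0,0,0,-50,0,0,0,-100,0,0,0,-150,0,-50,40,-150,0,-100,80,-150,0,-150,105,-150,0,-153,106,-150,0]
}}

```text
clock: 11.3
tcp_pos: [0.5366, 0.2327, 0.1671]
orientation: [2.233, 2.206, 0.001]
contact_force: [0.4, 0.1, -0.1]
grip_width: 0.0854
```

```bash
python3 go.py O2@.11 O2@.019; python3 look.py s1post 5 110,230,80,80 195,110,80,80
```

```text
t 11.3 p [0.5366 0.2327 0.1671] F [ 0.4  0.1 -0.1] w 0.0854 tilt [ 0.002 -0.001]
jaw yaw -0.7 turn -0.7 j [-0.89  0.43  0.48  1.87 -0.25  0.9  -0.3 ]
O2@.11 shift mm [ 6.4 -2.8 57.1]
O2@.019 shift mm [  6.5  -3.  148.1]
```

View pics/s1post.png

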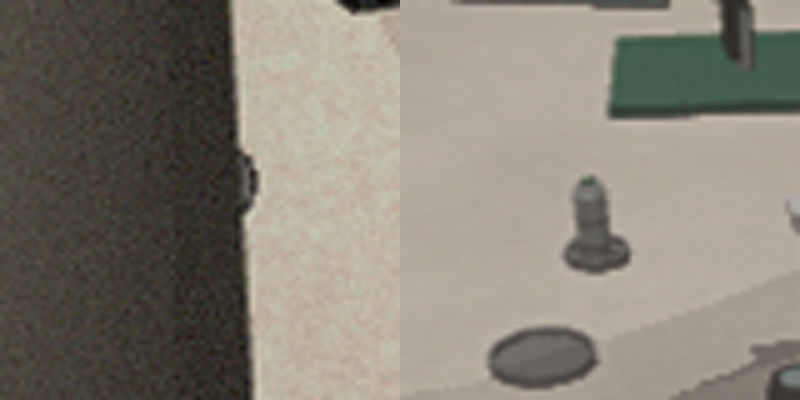

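Objective 1 stands upright inside seat 1 (side px about (233,155)). Next is objective 2. The measured pose lags the commanded one, which is already at O2.

Call:
{"api": "send_rows", "payload": {
  "moves": [0,0,0,0,0,0,30,0,0,0,80,0,0,0,115,0,0,0,135,0,0,0,146,0,0,0,146,0,0,0,146,0]
}}

```text
clock: 12.4
tcp_pos: [0.5347, 0.2393, 0.0208]
orientation: [2.224, 2.219, 0.003]
contact_force: [0.3, -0.0, 1.0]
grip_width: 0.0853
```

```bash
python3 go.py O2@.019; python3 look.py o2pre 5 180,180,80,80 230,130,80,80
```

```text
t 12.4 p [0.5347 0.2393 0.0208] F [ 0.3 -0.   1. ] w 0.0853 tilt [0.002 0.001]
jaw yaw -0.1 turn -0.1 j [-0.8   0.64  0.37  1.94 -0.37  0.63 -0.2 ]
O2@.019 shift mm [-0.3 -0.7  1.8]
```

View pics/o2pre.png

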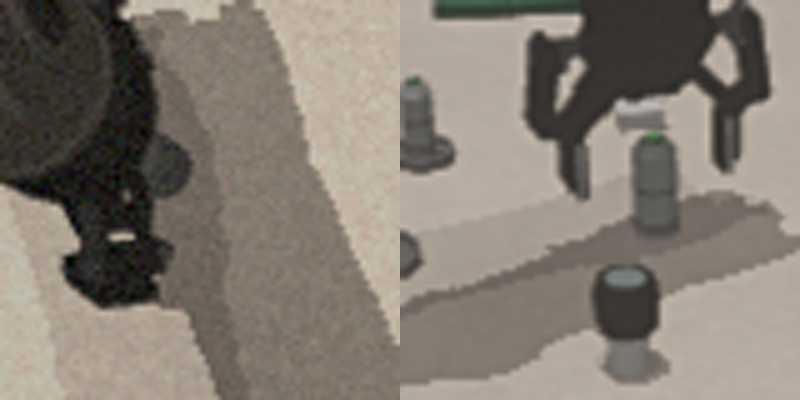

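Objective 2 stands between the open fingers. Closing.

Call:
{"api": "send_rows", "payload": {
  "moves": [0,0,1,0,0,0,1,0,0,0,1,0,0,0,1,0,0,0,1,0,0,0,1,0,0,0,1,0,0,0,1,0],
  "hand": 1,
  "newtons": 45
}}

```text
clock: 13.5
tcp_pos: [0.534, 0.2389, 0.0188]
orientation: [-2.224, -2.219, -0.0]
contact_force: [-1.1, -1.1, 4.8]
grip_width: 0.0269
```

```bash
python3 go.py S2@.17
```

```text
t 13.5 p [0.534  0.2389 0.0188] F [-1.1 -1.1  4.8] w 0.0269 tilt [0. 0.]
jaw yaw -0.1 turn -0.1 j [-0.8   0.64  0.37  1.94 -0.37  0.63 -0.2 ]
S2@.17 shift mm [-230.9   25.6 -151.2]
```

Call:
{"api": "send_rows", "payload": {
  "moves": [0,0,-10,0,0,0,-40,0,0,0,-90,0,0,0,-130,0,0,0,-150,0,-50,5,-150,0,-100,10,-150,0,-150,17,-150,0]
}}

```text
clock: 14.5
tcp_pos: [0.5502, 0.0874, 0.1689]
orientation: [-2.223, -2.219, -0.0]
contact_force: [1.1, -0.1, -1.6]
grip_width: 0.0269
```

Call:
{"api": "send_rows", "payload": {
  "moves": [-50,5,0,0,-81,8,0,0,-81,8,30,0,-81,8,70,0,-81,8,100,0,-81,8,110,0,-81,8,110,0,-81,8,110,0]
}}

```text
clock: 15.5
tcp_pos: [0.5593, 0.0078, 0.0599]
orientation: [2.223, 2.218, 0.003]
contact_force: [-0.7, 0.2, -0.8]
grip_width: 0.0268
```

```bash
python3 go.py S2@.0218; python3 look.py s2pre 5 265,150,80,80 280,150,80,80
```

```text
t 15.5 p [0.5593 0.0078 0.0599] F [-0.7  0.2 -0.8] w 0.0268 tilt [0.002 0.   ]
jaw yaw -0.1 turn -0.1 j [-0.47  0.55  0.45  1.99 -0.37  0.67  0.21]
S2@.0218 shift mm [ 0.2 -0.4 38.1]
```

View pics/s2pre.png

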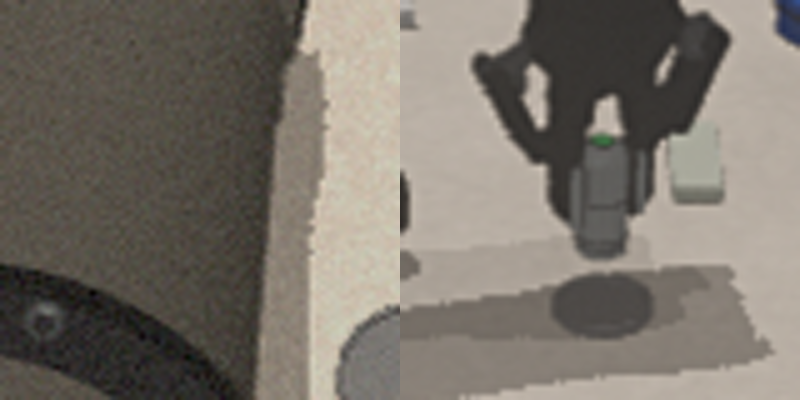

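Objective 2 is upright and centred above seat 2 (side px about (320,211)). Lowering.

Call:
{"api": "send_rows", "payload": {
  "moves": [0,0,10,0,0,0,20,0,0,0,28,0,0,0,33,0,0,0,35,0,0,0,36,0,0,0,37,0,0,0,37,0]
}}

```text
clock: 16.6
tcp_pos: [0.5586, 0.0078, 0.0219]
orientation: [2.224, 2.219, 0.001]
contact_force: [0.4, -0.8, 0.1]
grip_width: 0.0269
```

Call:
{"api": "send_rows", "payload": {
  "moves": [0,0,0.5,0,0,0,0.5,0,0,0,0.5,0]
}}

```text
clock: 16.98
tcp_pos: [0.5586, 0.0078, 0.0218]
orientation: [2.224, 2.219, 0.001]
contact_force: [-2.2, 0.9, 7.0]
grip_width: 0.027
```

Contact at 7 N, so release, rise and head towards O3.

Call:
{"api": "send_rows", "payload": {
  "moves": [0,0,0,0,0,0,0,0,0,0,0,0,0,0,0,0,0,0,0,0,0,0,0,0,0,0,0,0],
  "hand": 0
}}

```text
clock: 17.85
tcp_pos: [0.5583, 0.0078, 0.0211]
orientation: [-2.224, -2.219, -0.0]
contact_force: [0.3, 0.4, -0.1]
grip_width: 0.0854
```

Call:
{"api": "send_rows", "payload": {
  "moves": [0,0,-15,0,0,0,-50,0,0,0,-100,0,0,0,-150,0,-60,-10,-150,0,-120,-20,-150,0,-180,-30,-150,0,-237,-35,-150,0]
}}

```text
clock: 18.85
tcp_pos: [0.5221, -0.2311, 0.1724]
orientation: [2.224, 2.218, 0.002]
contact_force: [0.7, -0.2, -0.1]
grip_width: 0.0855
```

Call:
{"api": "send_rows", "payload": {
  "moves": [0,0,0,0,0,0,0,0]
}}

```text
clock: 19.1
tcp_pos: [0.5229, -0.2287, 0.1716]
orientation: [-2.224, -2.218, -0.001]
contact_force: [1.5, -0.1, 0.6]
grip_width: 0.0857
```

```bash
python3 go.py O3@.024; python3 look.py s2post 4 265,150,100,80 280,150,100,150
```

```text
t 19.1 p [ 0.5229 -0.2287  0.1716] F [ 1.5 -0.1  0.6] w 0.0857 tilt [0.001 0.001]
jaw yaw -0.2 turn -0.2 j [-0.15  0.42  0.59  1.9  -0.29  0.91  0.58]
O3@.024 shift mm [ -0.8   1.1 147.6]
```

View pics/s2post.png

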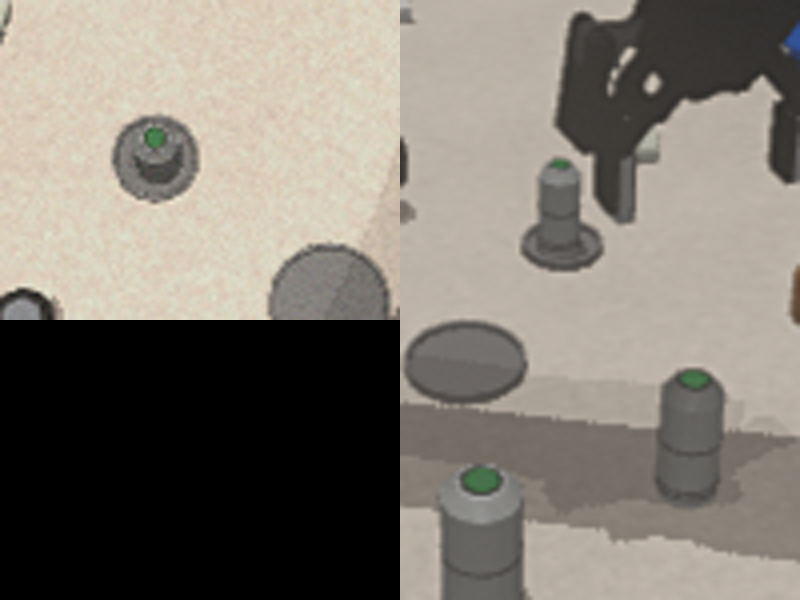

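Objective 2 is centred in seat 2 in both views. Next is objective 3.

Call:
{"api": "send_rows", "payload": {
  "moves": [0,1,30,0,0,1,60,0,0,1,90,0,0,1,115,0,0,1,135,0,0,1,147,0,0,1,147,0,0,1,147,0]
}}

```text
clock: 20.2
tcp_pos: [0.5244, -0.2293, 0.0248]
orientation: [2.223, 2.218, 0.001]
contact_force: [0.5, -0.4, 0.3]
grip_width: 0.0853
```

Call:
{"api": "send_rows", "payload": {
  "moves": [0,0,0,0,0,0,0,0,0,0,0,0,0,0,0,0,0,0,0,0,0,0,0,0,0,0,0,0,0,0,0,0],
  "hand": 1,
  "newtons": 50
}}

```text
clock: 21.2
tcp_pos: [0.524, -0.2292, 0.0245]
orientation: [2.224, 2.219, 0.001]
contact_force: [-0.8, 1.3, 6.1]
grip_width: 0.0328
```

```bash
python3 go.py S3@.19
```

```text
t 21.2 p [ 0.524  -0.2292  0.0245] F [-0.8  1.3  6.1] w 0.0328 tilt [0. 0.]
jaw yaw -0.1 turn -0.1 j [-0.04  0.63  0.45  1.97 -0.45  0.63  0.71]
S3@.19 shift mm [ 497.3 -162.5 -165.5]
```

Call:
{"api": "send_rows", "payload": {
  "moves": [0,0,-10,0,0,0,-40,0,0,0,-90,0,0,0,-140,0,0,0,-165,0,50,0,-165,0,100,0,-165,0,150,0,-165,0]
}}

```text
clock: 22.2
tcp_pos: [0.5236, -0.0777, 0.1893]
orientation: [-2.224, -2.218, -0.0]
contact_force: [0.5, 0.1, -2.1]
grip_width: 0.0327
```

Call:
{"api": "send_rows", "payload": {
  "moves": [50,0,0,0,100,0,0,0,150,0,0,0,200,-30,0,0,240,-65,0,0,280,-100,0,0,320,-135,0,0,347,-162,0,0]
}}

```text
clock: 23.2
tcp_pos: [0.361, 0.2697, 0.1893]
orientation: [-2.222, -2.221, -0.0]
contact_force: [0.2, -0.4, -2.6]
grip_width: 0.0328
```

Call:
{"api": "send_rows", "payload": {
  "moves": [0,0,40,0,0,0,80,0,0,0,110,0,0,0,120,0,0,0,120,0,0,0,120,0]
}}

```text
clock: 23.95
tcp_pos: [0.3637, 0.2688, 0.0702]
orientation: [-2.224, -2.218, -0.003]
contact_force: [0.9, -0.1, -2.3]
grip_width: 0.0328
```

```bash
python3 go.py S3@.0275; python3 look.py s3pre 5 165,245,80,80 190,110,80,100
```

```text
t 23.95 p [0.3637 0.2688 0.0702] F [ 0.9 -0.1 -2.3] w 0.0328 tilt [0.001 0.002]
jaw yaw -0.1 turn -0.1 j [-1.08  0.38  0.37  2.23 -0.25  0.57 -0.53]
S3@.0275 shift mm [-0.4 -1.1 42.7]
```

View pics/s3pre.png

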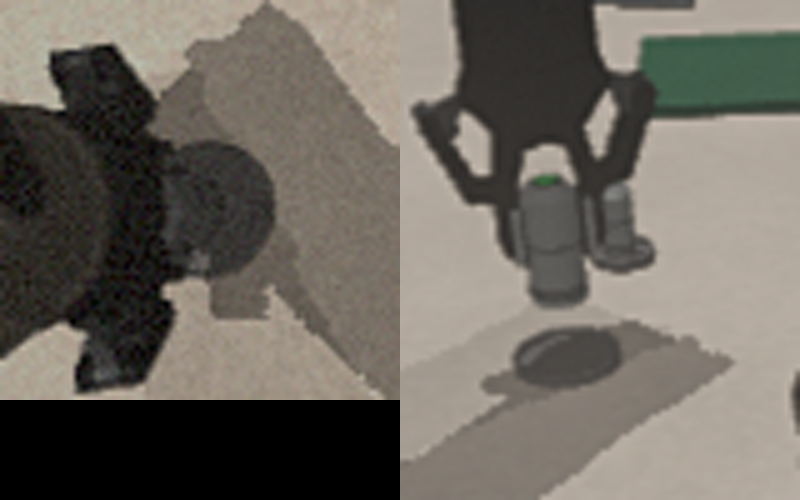

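Objective 3 is upright above seat 3, clear of objective 1. Lowering.

Call:
{"api": "send_rows", "payload": {
  "moves": [0,-1,12,0,0,-1,24,0,0,-1,33,0,0,-1,38,0,0,-1,40,0,0,-1,41,0,0,-1,42,0,0,-1,42,0]
}}

```text
clock: 25.05
tcp_pos: [0.3621, 0.2684, 0.0275]
orientation: [-2.224, -2.219, -0.001]
contact_force: [0.0, -1.1, 3.3]
grip_width: 0.0328
```

Contact (the force went from -2.3 to +3.3 N). Release, rise and look.

Call:
{"api": "send_rows", "payload": {
  "moves": [0,0,0,0,0,0,0,0,0,0,0,0,0,0,0,0,0,0,0,0,0,0,0,0,0,0,0,0],
  "hand": 0
}}

```text
clock: 25.92
tcp_pos: [0.3619, 0.2683, 0.0271]
orientation: [2.224, 2.219, 0.0]
contact_force: [-0.7, 0.4, 0.5]
grip_width: 0.0856
```

Call:
{"api": "send_rows", "payload": {
  "moves": [0,0,-15,0,0,0,-50,0,0,0,-100,0,0,0,-160,0,-40,40,-160,0,-80,80,-160,0,-120,120,-160,0,-170,150,-160,0]
}}

```text
clock: 26.92
tcp_pos: [0.513, 0.0971, 0.1883]
orientation: [2.222, 2.22, 0.003]
contact_force: [1.6, 0.7, -0.1]
grip_width: 0.0857
```

Call:
{"api": "send_rows", "payload": {
  "moves": [-60,0,0,0,-120,0,0,0,-180,0,0,0,-230,-25,0,0,-270,-60,0,0,-310,-95,0,0,-365,-123,0,0,-365,-123,0,0]
}}

```text
clock: 27.92
tcp_pos: [0.3846, -0.2709, 0.1883]
orientation: [2.233, 2.208, 0.0]
contact_force: [0.8, 1.4, 0.3]
grip_width: 0.0853
```

```bash
python3 go.py O4@.029; python3 look.py s3post 4 165,245,80,80 190,110,100,150
```

```text
t 27.93 p [ 0.3846 -0.2709  0.1883] F [0.8 1.4 0.3] w 0.0853 tilt [ 0.001 -0.001]
jaw yaw -0.7 turn -0.7 j [-0.17  0.23  0.76  2.11 -0.21  0.87  0.7 ]
O4@.029 shift mm [  4.1   4.2 159.3]
```

View pics/s3post.png

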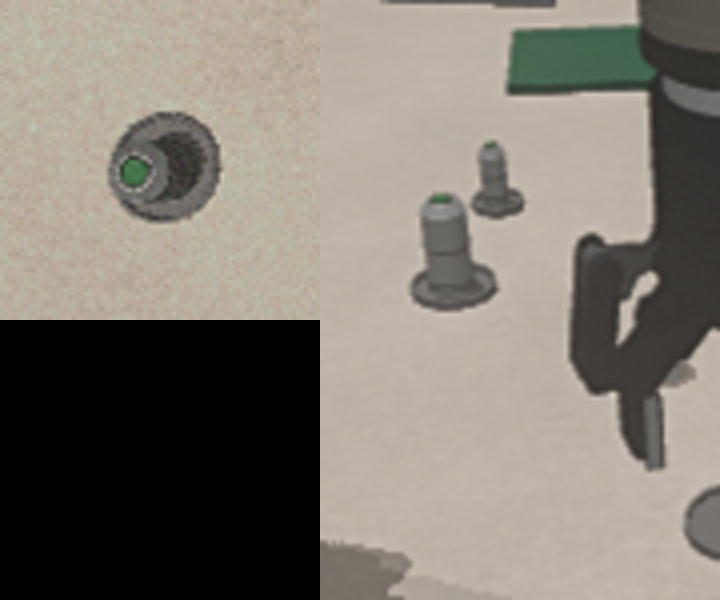

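Objective 3 is inside seat 3. I'll check its centring numerically.

Run:
```python
from h import *
for n in("top","side"):
    f=dict(np.load(n+"_last.npz"))
    for c,a,wh in blobs(green(f["img"]),4):
        if a<60: print(n,c.round(1),a,"z57",xy(f,c,.057).round(4),"z67",xy(f,c,.067).round(4),"z77",xy(f,c,.077).round(4))
    print(proj(f,[[.3626,.2685,.077],[.3626,.2685,.003],[.3626,.2685,.008]]).round(1))
```

```text
top [303.2 183.9] 19 z57 [0.5597 0.0085] z67 [0.5573 0.0084] z77 [0.5548 0.0084]
top [436.8 236.7] 43 z57 [ 0.3899 -0.2748] z67 [ 0.3893 -0.2717] z77 [ 0.3887 -0.2687]
top [142.8 266.5] 13 z57 [0.4266 0.3925] z67 [0.4255 0.3883] z77 [0.4245 0.3841]
top [198.1 287.5] 33 z57 [0.3614 0.2743] z67 [0.3611 0.2714] z77 [0.3608 0.2685]
[[198.  286.7]
 [207.2 286.2]
 [206.7 286.3]]
side [219.5 159.5] 8 z57 [0.3684 0.3071] z67 [0.3648 0.2865] z77 [0.3611 0.2659]
side [300.  269.5] 42 z57 [ 0.4019 -0.2394] z67 [ 0.3977 -0.2498] z77 [ 0.3934 -0.2603]
[[219.8 159.1]
 [222.5 181.4]
 [222.3 180. ]]
```

Call:
{"api": "send_rows", "payload": {
  "moves": [0,0,0,0,0,0,20,0,0,0,60,0,0,0,100,0,0,0,130,0,0,0,150,0,0,0,158,0,0,0,158,0]
}}

```text
clock: 29.02
tcp_pos: [0.3881, -0.2662, 0.029]
orientation: [-2.222, -2.22, -0.0]
contact_force: [-0.7, 0.8, 0.8]
grip_width: 0.0856
```

All three centres are within about 2 mm of the seats. Gripping objective 4.

Call:
{"api": "send_rows", "payload": {
  "moves": [0,0,0,0,0,0,0,0,0,0,0,0,0,0,0,0,0,0,0,0,0,0,0,0,0,0,0,0,0,0,0,0],
  "hand": 1,
  "newtons": 60
}}

```text
clock: 30.02
tcp_pos: [0.3884, -0.267, 0.0299]
orientation: [2.223, 2.218, 0.002]
contact_force: [-0.0, 0.7, 7.6]
grip_width: 0.0388
```

```bash
python3 go.py S4@.19
```

```text
t 30.02 p [ 0.3884 -0.267   0.0299] F [-0.   0.7  7.6] w 0.0388 tilt [ 0.002 -0.   ]
jaw yaw -0.1 turn -0.1 j [ 0.05  0.52  0.52  2.21 -0.52  0.53  0.97]
S4@.19 shift mm [ 184.1   64.7 -160. ]
```

Call:
{"api": "send_rows", "payload": {
  "moves": [0,0,-10,0,0,0,-40,0,0,0,-80,0,0,0,-110,0,0,20,-120,0,60,65,-120,0,120,65,-120,0,184,65,-120,0]
}}

```text
clock: 31.02
tcp_pos: [0.4531, -0.0905, 0.1494]
orientation: [2.224, 2.218, -0.0]
contact_force: [1.3, -0.4, -2.8]
grip_width: 0.0387
```

Call:
{"api": "send_rows", "payload": {
  "moves": [0,0,0,0,0,0,30,0,0,0,60,0,0,0,75,0,0,0,75,0,0,0,75,0]
}}

```text
clock: 31.78
tcp_pos: [0.4536, -0.0928, 0.0749]
orientation: [2.224, 2.217, 0.001]
contact_force: [0.0, 0.1, -3.9]
grip_width: 0.0387
```

```bash
python3 go.py S4@.0325; python3 look.py s4pre 5 310,190,80,80 255,170,80,100
```

```text
t 31.77 p [ 0.4536 -0.0928  0.0749] F [ 0.   0.1 -3.9] w 0.0387 tilt [ 0.001 -0.   ]
jaw yaw -0.2 turn -0.2 j [-0.42  0.42  0.6   2.21 -0.42  0.61  0.48]
S4@.0325 shift mm [ 9.8 -0.4 42.4]
```

View pics/s4pre.png

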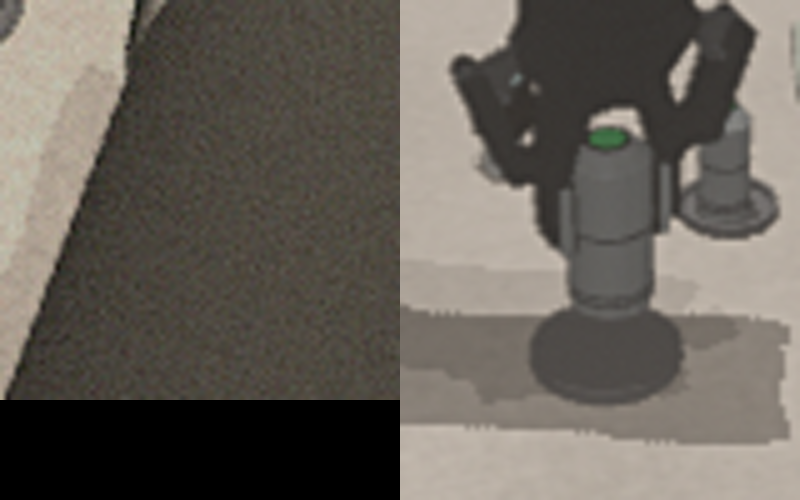

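y stopped 10 mm short because the last row was clipped. Correcting, then checking.

Call:
{"api": "send_rows", "payload": {
  "moves": [5,0,0,0,10,0,0,0,10,0,10,0,10,0,20,0,10,0,30,0,10,0,30,0]
}}

```text
clock: 32.62
tcp_pos: [0.4521, -0.0825, 0.0431]
orientation: [-2.224, -2.217, 0.003]
contact_force: [-0.2, 0.1, -3.0]
grip_width: 0.0389
```

```bash
python3 go.py S4@.0325
```

```text
t 32.62 p [ 0.4521 -0.0825  0.0431] F [-0.2  0.1 -3. ] w 0.0389 tilt [-0.002 -0.   ]
jaw yaw -0.2 turn -0.2 j [-0.39  0.48  0.54  2.23 -0.48  0.54  0.51]
S4@.0325 shift mm [-0.5  1.2 10.6]
```

Call:
{"api": "send_rows", "payload": {
  "moves": [0,0,4,0,0,0,7,0,0,0,9,0,0,0,10,0,0,0,11,0,0,0,11,0]
}}

```text
clock: 33.38
tcp_pos: [0.4531, -0.0823, 0.0331]
orientation: [2.224, 2.219, 0.0]
contact_force: [1.3, -0.5, -3.4]
grip_width: 0.0388
```

Call:
{"api": "send_rows", "payload": {
  "moves": [0,0,0.5,0,0,0,0.5,0,0,0,0.5,0]
}}

```text
clock: 33.75
tcp_pos: [0.4531, -0.0823, 0.0329]
orientation: [-2.224, -2.219, -0.001]
contact_force: [-1.3, 0.1, 5.6]
grip_width: 0.0388
```

Contact at +5.6 N. Release, then rise.

Call:
{"api": "send_rows", "payload": {
  "moves": [0,0,0,0,0,0,0,0,0,0,0,0,0,0,0,0,0,0,0,0,0,0,0,0,0,0,0,0],
  "hand": 0
}}

```text
clock: 34.62
tcp_pos: [0.453, -0.0823, 0.0326]
orientation: [-2.224, -2.219, -0.0]
contact_force: [0.1, -0.7, -0.3]
grip_width: 0.0855
```

Call:
{"api": "send_rows", "payload": {
  "moves": [0,0,-15,0,0,0,-50,0,0,0,-100,0,0,0,-150,0,-60,0,-190,0,-120,0,-190,0,-180,0,-190,0,-240,0,-190,0]
}}

```text
clock: 35.62
tcp_pos: [0.4524, -0.3233, 0.2239]
orientation: [2.222, 2.219, 0.002]
contact_force: [1.1, -0.4, 0.3]
grip_width: 0.0855
```

Call:
{"api": "send_rows", "payload": {
  "moves": [-60,0,0,0,-100,0,0,0,-100,0,0,0,-100,0,0,0]
}}

```text
clock: 36.12
tcp_pos: [0.4522, -0.4208, 0.2229]
orientation: [-2.224, -2.218, -0.001]
contact_force: [-1.2, 0.2, -0.8]
grip_width: 0.0855
```

```bash
python3 go.py; python3 look.py fin 1 130,0,390,399 190,0,400,399
python3 - <<'E'
from h import *
for n in("top","side"):
    f=dict(np.load(n+"_last.npz"))
    for c,a,wh in blobs(green(f["img"]),4):
        if a<60: print(n,c.round(1),a,[tuple(xy(f,c,z).round(4).tolist()) for z in(.057,.067,.077,.087)])
E
```

```text
t 36.12 p [ 0.4522 -0.4208  0.2229] F [-1.2  0.2 -0.8] w 0.0855 tilt [-0.     0.001]
jaw yaw -0.1 turn -0.1 j [ 0.07  0.49  0.8   1.75 -0.4   1.07  1.01]
top [303.2 184. ] 19 [(0.5596, 0.0084), (0.5571, 0.0083), (0.5546, 0.0083), (0.5522, 0.0083)]
top [350.  221.1] 42 [(0.4562, -0.085), (0.4548, -0.084), (0.4535, -0.083), (0.4521, -0.082)]
top [142.6 266.5] 11 [(0.4266, 0.393), (0.4256, 0.3888), (0.4246, 0.3846), (0.4236, 0.3803)]
top [198.  287.4] 32 [(0.3616, 0.2744), (0.3613, 0.2715), (0.361, 0.2686), (0.3607, 0.2657)]
side [219.3 159.4] 7 [(0.3679, 0.3078), (0.3643, 0.2872), (0.3607, 0.2666), (0.3571, 0.246)]
side [319.5 190.5] 8 [(0.5663, 0.023), (0.559, 0.0077), (0.5517, -0.0076), (0.5443, -0.0229)]
side [294.5 210.8] 20 [(0.4702, -0.0405), (0.4647, -0.0547), (0.4592, -0.0688), (0.4536, -0.0829)]
```

View pics/fin.png

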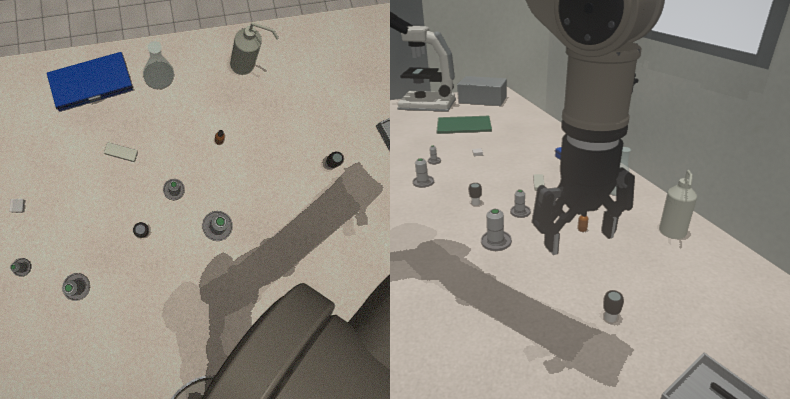

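All four objectives stand in their seats. Both eyepieces are at their original pixels: top (271,230) and (464,159), side (275,193) and (413,306). The arm is clear, so I'm handing in.

```bash
python3 -c "
from bench import r
print(r.hand_in())"
```

```text
the job is handed in; nothing more can be done
None
```

All four objectives are standing upright in their own seats, placed in the order 1 to 4, and the job was handed in at about 36 s of the 106 s allowed. I lowered each one until the wrist force showed contact (7 N at most), then released it.

**Last checks:**
- **Objectives:** the lens centres in the final pictures are within about 3 mm of the seat centres I measured. The gaps to the seat walls are 8 to 14 mm. The final side view gave no lens reading for objective 1, so its position rests on the top view, plus a side picture taken earlier that shows it upright in its seat.
- **Eyepieces:** both stood at the same image positions as at the start, and the arm was clear of everything.

**Disagreement between views:** at first the two cameras put the seats about 9 mm apart in y. I put most of this down to the seat wall showing in the side view and set the positions about 2 mm from the top-view values. The final pictures agreed with that.

**Correction during the work:** the move to the largest seat stopped 10 mm short in y. I corrected it above the seat before lowering.

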